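Find the full specimen case and bolt it into the transport cradle

ROBOT

A 7-joint arm with a two-finger parallel gripper is mounted at the origin on the work surface. World frame = base frame: x ahead of the robot, y to its left, z up, the work surface at z = 0. Lengths are in m, angles in rad, forces in N, time in s.
With the tool pointing down it reaches from about 0.4 to 0.85 m from the base axis. Payload 10.4 kg.
Tool frame: the origin (TCP) lies at the very end of the fingers, on their centre line; the grasp point (between the pads) lies 19 mm behind it (manip.grip_point_offset is the distance from the TCP to the grasp point, in m); z points along the fingers, y is the line along which they close (so a half turn about z gives the same grasp; the last joint's range is limited). The gripper opens to 85 mm and grips with 20 to 120 N. Pads are 22 mm wide; open, the fingers measure 114 mm over their backs; the gripper's body (76 mm by 85 mm) begins 54 mm behind the grasp point. The pads swing forward as they close: fully open they stand 13 mm farther back than shut.
Start: joints at [-1.174, 0.332, -0.065, 1.46, 0.022, 1.35, -0.088], TCP at [0.255, 0.571, 0.196] pointing down, gripper open.
Joint ranges: [-2.6, 2.6], [-0.5, 2.12], [-1.47, 1.34], [0.16, 2.42], [-1.27, 4.41], [0.06, 2.06], [-2.6, 2.6]. Speed limits (rad/s): [2.22, 2.22, 2.79, 2.79, 3.14, 3.14, 3.14].

INTERFACE

Orientations are given as a unit quaternion [x, y, z, w].
In Python, from workcell import manip gives the robot as it stands. The module is installed in compiled form; this text tells all that it offers.
- The arm moves only by the shell command python3 -m inch 'ROWS' [OPENING] [FORCE]. ROWS is JSON, a list of rows, each a list of 2 entries, a list of its own where there are three numbers: the shift along the tool's x, y, z each as a share of 0.08 m, from -1 to 1, then the turn, a rotation vector about the tool's x, y, z each as a share of 45 degrees, from -1 to 1. A call has exactly 10 rows; each row is the pose to reach, as a shift and turn from the pose commanded when the call began, along the tool's axes at that moment; what a row does not reach only later rows make up. A row lasts 1/10 s, in which the tool goes at most 50 mm and 8.59 degrees, less where a joint would pass 70% of its speed; a pose out of reach is approached as far as the arm can. A call with a number of a shift or a turn outside -1 to 1 is refused whole. A call with a gripper value outside its range is refused whole. OPENING is the opening, from 0 (shut) to 1 (fully open), set as the call begins (- or left out, the last holds). The fingers move at their own pace and stop on an object; FORCE is the grip in N (left out, the last holds). Time passes only in rows, so rows that repeat a pose let the fingers close, or fill a call up. It gives the time, the measured TCP pose, the force, the opening and the grip force at its end, in the units of the state.
- manip.get_obs(): the state, without advancing time (a new reading comes with each control period).
- manip.camera(name): name is "scene" or "top" or "wrist"; returns the picture (400x640x3 uint8, red, green, blue); there is no depth.
- manip.camera_params(name): a dict with "fov_y" (degrees; the focal length in pixels is half the picture's height over the tangent of half this angle, whatever the lens; pixels are square), "cx", "cy" (the principal point, pixels), "camera_from_world" (4x4, takes a point from world to camera coordinates); the wrist camera has in their place "T_tool_cam" (4x4, takes a point from camera to tool coordinates, whose origin is the TCP and whose axes are the flange's). Camera axes: x right, y up, looking along -z (the intrinsics and any distortion apply to the point x, -y, -z); pixel columns grow to the right and rows downward; lengths in m; the calibration is good to about 2 mm. A picture is of the moment at which its call begins: read the wrist's pose just before it. camera_params takes no time and is no camera call.
- manip.hand_in(): hands the job in; it is judged then, once.
The state is a dict: "clock": time; "joint_pos": joint angles; "joint_velocities": joint speeds; "tau": joint torques, N m; "position": TCP position; "ee_rot": TCP orientation; "ft_force": force on the tool from outside, world axes, zero at the start; "torque": the same for the moment, N m; "grip_width": opening from 0.0 (shut) to 1.0 (fully open); "grasp_force": force on a finger pad.
Only numpy, scipy, OpenCV 4.12 (cv2) and the standard library are available. Lean on these libraries where they do the work, as an engineer would, in place of code of your own. Each camera call takes 0.05 s, during which the arm holds its last target. There are 200 camera calls.

TASK

One of the three identical grey cases on the white mat is full of samples and clearly heavier than the other two. Going from left to right as the robot sees them, lift each a few centimetres off the mat to judge its weight and put it back where it stood; then seat the full one fully down in the metal cradle, ring towards the bolt, let go of it and push the cradle's bolt all the way through the case's ring. Keep every case upright, set them down rather than drop them, leave the two light ones where they stood, and do not shift or tip the bottles, the dishes or the white slide box.

Things in the scene. Friction and masses are not known exactly. Their poses are not given: they have to be found in the camera images.
- case_left_centre (a point): Centre, half-way up (45.5 mm above the underside), of the left one of three identical closed grey cases in a row on the mat (left = robot's left, +y). Body 100 (its x) x 70 (its y) x 60 mm high. On the lid a bridge handle: bar 70 mm along x, 12 mm wide (y), 16 mm tall, bar centre 37.5 mm above this point, 15 mm free under it; overall height 91 mm. Steel ring on the -x end.
- case_left_eye (a point): Centre of the steel ring on the left case, 68 mm from the case's centre line towards its own -x, 35 mm above its underside. The ring lies in the case's x-z plane (its hole runs along the case's y); hole about 16 mm across, outside 27 mm, wire 5 mm.
- case_left: The left case: origin at the centre of its underside, axes as for its centre point. A light case weighs 0.22 to 0.33 kg in all, the full one 0.6 to 0.85 kg; which one is full changes from start to start. The contents may shift 3 mm inside.
- case_middle_centre (a point): Centre, half-way up (45.5 mm above the underside), of the middle one of three identical closed grey cases in a row on the mat (left = robot's left, +y). Body 100 (its x) x 70 (its y) x 60 mm high. On the lid a bridge handle: bar 70 mm along x, 12 mm wide (y), 16 mm tall, bar centre 37.5 mm above this point, 15 mm free under it; overall height 91 mm. Steel ring on the -x end.
- case_middle_eye (a point): Centre of the steel ring on the middle case, 68 mm from the case's centre line towards its own -x, 35 mm above its underside. The ring lies in the case's x-z plane (its hole runs along the case's y); hole about 16 mm across, outside 27 mm, wire 5 mm.
- case_middle: The middle case: origin at the centre of its underside, axes as for its centre point. A light case weighs 0.22 to 0.33 kg in all, the full one 0.6 to 0.85 kg; which one is full changes from start to start. The contents may shift 3 mm inside.
- case_right_centre (a point): Centre, half-way up (45.5 mm above the underside), of the right one of three identical closed grey cases in a row on the mat (left = robot's left, +y). Body 100 (its x) x 70 (its y) x 60 mm high. On the lid a bridge handle: bar 70 mm along x, 12 mm wide (y), 16 mm tall, bar centre 37.5 mm above this point, 15 mm free under it; overall height 91 mm. Steel ring on the -x end.
- case_right_eye (a point): Centre of the steel ring on the right case, 68 mm from the case's centre line towards its own -x, 35 mm above its underside. The ring lies in the case's x-z plane (its hole runs along the case's y); hole about 16 mm across, outside 27 mm, wire 5 mm.
- case_right: The right case: origin at the centre of its underside, axes as for its centre point. A light case weighs 0.22 to 0.33 kg in all, the full one 0.6 to 0.85 kg; which one is full changes from start to start. The contents may shift 3 mm inside.
- mat: Fixed white bench mat under the cases, 235 mm (x) by 390 mm (y), 3 mm thick; origin at the centre of its underside on the bench. It stands on either side of the bench, the cradle on the other.
- cradle: Fixed aluminium cradle; origin under the seat centre, on the bench. Base 8 mm thick; guide walls with flared lips at y = +-38.5 and x = +53.5 mm, up to 43 mm above the bench, and low stops at x = -53.5 mm, up to 22 mm: a case has about 3.5 mm of play all round. The bolt is on the cradle's -x end.
- cradle_seat (a point): Centre of the top of the cradle's base, where the middle of the case's underside must rest; axes are the cradle's. The case's x axis must point along the cradle's x axis, so that its ring comes to the bolt.
- cradle_bolt_axis (a point): Point on the bolt's axis where the ring of a seated case comes: 68 mm from the seat centre towards the cradle's -x, 43 mm above the bench. The bolt runs along the cradle's y, through brackets at y = -52, -22 and (beyond the ring) +22 mm whose tops are 53 mm above the bench.
- bolt (a joint): Travel of the sliding bolt, m: 0 drawn back, 0.042 fully home (end stop); it moves towards the cradle's +y and stays where it is left. Friction about 1.5 N, damping 4 N s/m. Steel rod 8 mm thick; its tip is at cradle y = -17 mm when drawn back, +25 mm fully home.
- bolt_knob (a point): Middle of the upper part of the bolt's upright black knob, 56 mm above the bench: a round post 16 mm across, standing from 37 to 75 mm above the bench at the bolt's rear end (cradle y = -111 mm when drawn back). The 8 mm base under it ends at cradle y = -135 mm. Push it towards the cradle's +y from its -y side.
- bottle_a: Bystander: glass bottle with orange cap, 68 mm across, 144 mm tall, beside the cradle; origin at the centre of its underside.
- bottle_b: Bystander: a second such bottle (68 mm across, 144 mm tall) behind the row of cases; origin at the centre of its underside.
- dishes: Bystander: stack of three clear dishes, 94 mm across, 47 mm tall, behind the row; origin at the centre of its underside.
- slide_box: Bystander: white slide box 95 x 34 x 30 mm on the cradle's +y side; origin at the centre of its underside.
Things that resemble listed ones, but are neither listed nor needed, are in the scene too. Leave any turquoise look-alike of the case_right alone.

How it is judged:
By the outcome, as a careful person would: the job done as asked, in the order asked, and still so for the second after the job is handed in, with the robot touching nothing.
It also fails if it takes over 72 s, if anything falls off the work surface, if the arm or the gripper's body presses on something with over 40 N, if the wrist force passes 120 N, or if a joint passes its speed limit or range.

## Working session

There is one attempt and no reset: what is moved stays moved. The work goes in short steps, Python scripts to look and compute and a shell command to move; the robot and the scene stay as the last step left them, time stands still between calls to the robot, and variables do not carry over. Pictures are saved under pics/ and viewed, at most 10 in all, crops included, and the job is handed in when it is done.

```bash
mkdir -p pics
cat > h.py <<'E'
import numpy as np, cv2
from workcell import manip
from scipy.spatial.transform import Rotation as R
def cam(n):
    o=manip.get_obs(); p=manip.camera_params(n); im=np.array(manip.camera(n))
    return im,p,o
def save(im,f): cv2.imwrite('pics/'+f,cv2.cvtColor(im,cv2.COLOR_RGB2BGR))
def pose(p,o=None):
    if 'camera_from_world' in p: return np.linalg.inv(np.array(p['camera_from_world']))
    T=np.eye(4);T[:3,:3]=R.from_quat(o['ee_rot']).as_matrix();T[:3,3]=o['position']
    return T@np.array(p['T_tool_cam'])
def ray(p,u,v,o=None):
    f=200/np.tan(np.radians(p['fov_y'])/2); T=pose(p,o)
    d=np.array([(u-p['cx'])/f,-(v-p['cy'])/f,-1]); return T[:3,3],T[:3,:3]@d
def onz(p,u,v,z,o=None):
    c,d=ray(p,u,v,o); return c+d*(z-c[2])/d[2]
def proj(p,X,o=None):
    f=200/np.tan(np.radians(p['fov_y'])/2); q=np.linalg.inv(pose(p,o))@np.append(X,1)
    return p['cx']-f*q[0]/q[2], p['cy']+f*q[1]/q[2]
E
python3 - <<'E'
from h import *
for n in ['scene','top','wrist']:
    im,p,o=cam(n); save(im,n+'0.png'); print(n,{k:np.round(v,4).tolist() if not isinstance(v,str) else v for k,v in p.items()})
print(o)
E
```

```text
scene {'fov_y': 47.7498, 'cx': 323.2274, 'cy': 199.7773, 'camera_from_world': [[0.5097, 0.8601, -0.0207, -0.2822], [-0.5905, 0.3673, 0.7186, 0.2877], [0.6257, -0.3541, 0.6951, -1.5237], [0.0, 0.0, 0.0, 1.0]]}
top {'fov_y': 52.1977, 'cx': 317.9324, 'cy': 196.1801, 'camera_from_world': [[0.0178, -0.9998, -0.0046, -0.0125], [0.9957, 0.0173, 0.0905, -0.5567], [-0.0904, -0.0062, 0.9959, -1.1343], [0.0, 0.0, 0.0, 1.0]]}
wrist {'fov_y': 60.7078, 'cx': 320.2086, 'cy': 200.6049, 'T_tool_cam': [[0.0006, 0.948, 0.3182, 0.0807], [1.0, -0.0009, 0.0009, 0.0009], [0.0011, 0.3182, -0.948, -0.1782], [0.0, 0.0, 0.0, 1.0]]}
{'clock': 0.1, 'joint_pos': array([-1.17357881,  0.33275964, -0.06470898,  1.46082221,  0.02157781,
        1.34989794, -0.08848329]), 'joint_velocities': array([-0.0003582 , -0.00445326, -0.00117122, -0.00129303,  0.00172121,
        0.00266355,  0.00117441]), 'tau': array([ 7.35886679e-04, -6.26740980e+01,  4.86903358e-02, -3.92432714e+01,
        1.62081560e-02,  6.92201313e-03, -1.29629291e-05]), 'position': array([0.25459005, 0.57040115, 0.19554292]), 'ee_rot': array([ 2.08351654e-01,  9.78053798e-01, -5.86218281e-04, -1.10007684e-04]), 'ft_force': array([-0.24741147,  1.20028218,  0.36353099]), 'torque': array([-0.00238041,  0.02301378, -0.02415076]), 'grasp_force': 0.0, 'grip_width': 1.0012131846065966}
```

View pics/top0.png

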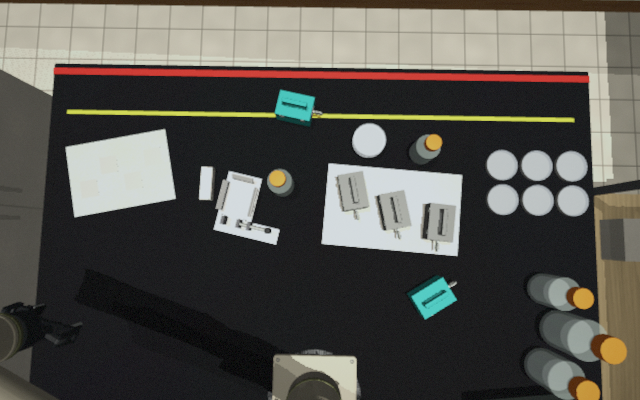

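View pics/scene0.png

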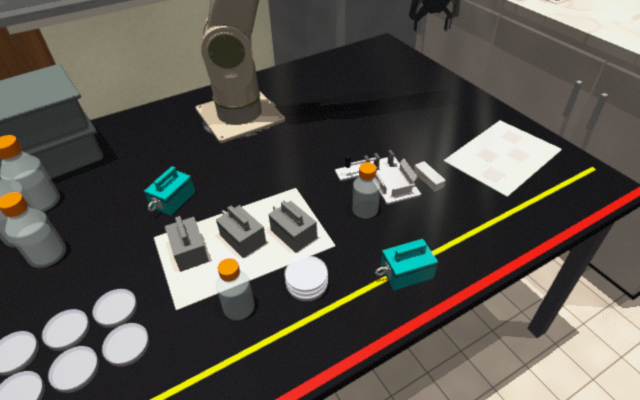

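The top view shows the cases at about px (352,192), (394,212) and (439,224), left to right. The cradle is at (240,200) with its bolt end at (245,230), bottle_a at (280,182) and the slide box at (206,183). Next I'll enlarge both areas.

Run:
```python
from h import *
im=cv2.imread('pics/top0.png')
a=cv2.resize(im[160:260,320:470],None,fx=5,fy=5,interpolation=cv2.INTER_CUBIC)
b=cv2.resize(im[155:255,190:300],None,fx=5,fy=5,interpolation=cv2.INTER_CUBIC)
cv2.imwrite('pics/a.png',a);cv2.imwrite('pics/b.png',b)
```

```text
(no output)
```

View pics/a.png

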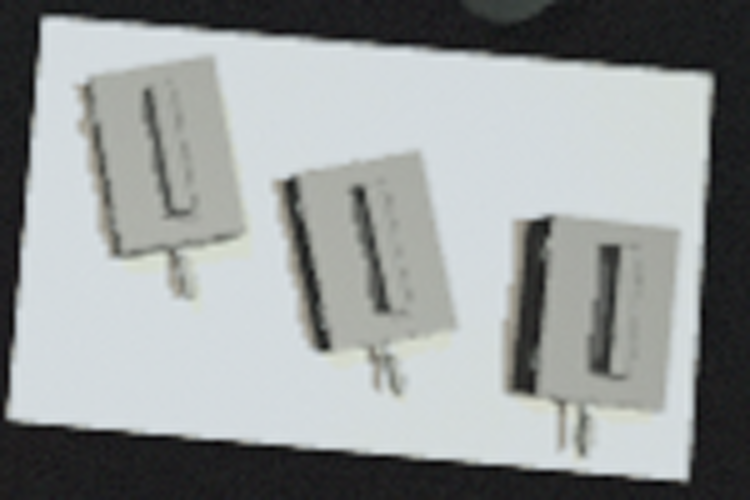

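View pics/b.png

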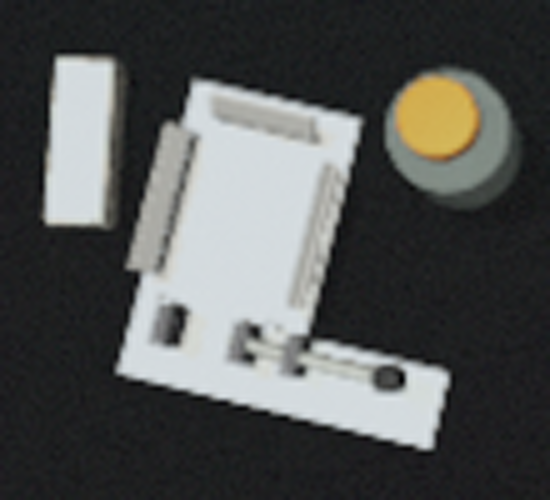

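The lid corners, ring ends, cradle walls and knob are all readable in the crops: lids at z 63 mm, knob at crop (388,375), bottle base at (452,160). I'll convert these to positions.

```bash
cat >> h.py <<'E'
def plan(tgt,yaw,o=None):
    "shift (share of .08) and turn about tool z (share of 45deg) to TCP tgt with tool x at angle 180+yaw"
    o=o or manip.get_obs(); M=R.from_quat(o['ee_rot'])
    G=R.from_matrix(np.array([[-np.cos(yaw),np.sin(yaw),0],[-np.sin(yaw),-np.cos(yaw),0],[0,0,1]]).T@np.eye(3)) if 0 else None
    x=np.array([-np.cos(yaw),-np.sin(yaw),0]); z=np.array([0,0,-1.]); G=R.from_matrix(np.c_[x,np.cross(z,x),z])
    s=M.inv().apply(np.array(tgt)-o['position'])/.08; w=(M.inv()*G).as_rotvec()/np.radians(45)
    print('shift',s.round(3),'turn',w.round(3),'pos',np.round(o['position'],4),'t',round(o['clock'],2),'F',np.round(o['ft_force'],1),'g',round(o['grip_width'],3),round(o['grasp_force'],1))
E
python3 - <<'E'
from h import *
p=manip.camera_params('top')
C={'left':[(90,80),(213,57),(245,235),(120,255)],'mid':[(300,177),(422,152),(457,328),(327,350)],'right':[(552,215),(680,230),(664,411),(540,397)]}
for n,q in C.items():
    P=np.array([onz(p,320+u/5,160+v/5,.063) for u,v in q])[:,:2]
    ax=(P[0]+P[1]-P[2]-P[3])/2; ay=(P[0]+P[3]-P[1]-P[2])/2
    print(n,P.mean(0).round(4),'len',np.linalg.norm(ax).round(4),np.linalg.norm(ay).round(4),'yaw',np.degrees(np.arctan2(ax[1],ax[0])).round(1),np.degrees(np.arctan2(-ay[0],ay[1])).round(1))
b=lambda u,v,z:onz(p,190+u/5,155+v/5,z)[:2]
k=b(388,372,.075)
e1=b(118,375,.008);e2=b(435,450,.008);e3=b(450,372,.008)
f1=b(190,78,.008);f2=b(362,117,.008)
ang=lambda v:np.degrees(np.arctan2(v[1],v[0])).round(1)
print('knob',k.round(4),'yaws',ang(e1-e2)-90,ang(f1-f2)-90,ang(f1-e1),'e',e1,e2,e3,f1,f2)
for y in [ang(e1-e2)-90]:
    y=np.radians(y); X=np.array([np.cos(y),np.sin(y)]);Y=np.array([-X[1],X[0]])
    c=k+.068*X+.111*Y; print('seat from knob',c.round(4))
    for n,q in dict(e1=e1,e2=e2,e3=e3,f1=f1,f2=f2,botA=b(452,135,.0),cap=b(437,116,.144),box=b(82,140,.03),wl1=b(172,122,.043),wl2=b(133,268,.043),wr1=b(340,165,.043),wr2=b(300,305,.043),bk=b(265,112,.043)).items(): print(n,((q-c)@X).round(4),((q-c)@Y).round(4))
h=[.255,.571,.196]
E
```

```text
left [ 0.5686 -0.1002] len 0.0989 0.0693 yaw 10.5 10.9
mid [ 0.5183 -0.2153] len 0.0968 0.0703 yaw 10.1 11.6
right [ 0.4869 -0.342 ] len 0.0994 0.0689 yaw -5.0 -5.6
knob [0.4599 0.1312] yaws -12.200000000000003 -11.799999999999997 -11.4 e [0.45591058 0.29445608] [0.41649829 0.11165388] [0.46099636 0.10425452] [0.62835232 0.25965584] [0.60725451 0.15909004]
seat from knob [0.5498 0.2253]
e1 -0.1064 0.0477
e2 -0.1063 -0.1393
e3 -0.0612 -0.1371
f1 0.0695 0.0501
f2 0.0702 -0.0526
botA 0.0726 -0.1049
cap 0.0659 -0.1129
box 0.0189 0.0955
wl1 0.0396 0.0448
wl2 -0.045 0.0456
wr1 0.0375 -0.053
wr2 -0.0437 -0.0503
bk 0.057 -0.0047
```

Run:
```python
from h import *
# mat and plan to left case hover
plan([.51,-.03,.17],np.radians(7))
```

```text
shift [-5.974 -5.552  0.326] turn [-0.001 -0.    -0.69 ] pos [0.2546 0.5704 0.1956] t 0.15 F [0.1 0.2 0.3] g 0.997 0.0
```

```bash
for i in 1 2 3 4 5 6; do python3 -m inch '[[[-0.1,-0.086,0.008],[0,0,0]],[[-0.2,-0.172,0.016],[0,0,0]],[[-0.3,-0.258,0.024],[0,0,0]],[[-0.4,-0.344,0.032],[0,0,0]],[[-0.5,-0.43,0.04],[0,0,0]],[[-0.6,-0.516,0.048],[0,0,0]],[[-0.7,-0.6,0.056],[0,0,0]],[[-0.8,-0.69,0.064],[0,0,0]],[[-0.9,-0.77,0.072],[0,0,0]],[[-1,-0.86,0.08],[0,0,0]]]' 0.5 | tail -c 400; done
python3 -m inch '[[[-0.1,-0.086,0.008],[0,0,-0.09]],[[-0.2,-0.172,0.016],[0,0,-0.18]],[[-0.3,-0.258,0.024],[0,0,-0.27]],[[-0.4,-0.344,0.032],[0,0,-0.36]],[[-0.5,-0.43,0.04],[0,0,-0.45]],[[-0.7,-0.6,0.048],[0,0,-0.54]],[[-0.8,-0.69,0.056],[0,0,-0.63]],[[-0.9,-0.77,0.064],[0,0,-0.7]],[[-1,-0.86,0.08],[0,0,-0.77]],[[-1,-0.86,0.08],[0,0,-0.77]]]'
python3 - <<'E'
from h import *
plan([.5686,-.1002,.15],np.radians(10.7))
im,p,o=cam('wrist'); save(im,'w1.png'); print(o['clock'])
E
```

```text
clock: 1.15
position: [0.3001, 0.4746, 0.1897]
ee_rot: [0.208, 0.978, 0.0, 0.0]
ft_force: [-0.3, -0.2, 0.1]
grip_width: 0.498
grasp_force: 0.0
clock: 2.15
position: [0.3451, 0.3792, 0.1834]
ee_rot: [0.208, 0.978, 0.0, 0.0]
ft_force: [0.2, 0.4, -0.1]
grip_width: 0.498
grasp_force: 0.0
clock: 3.15
position: [0.3901, 0.2837, 0.177]
ee_rot: [0.208, 0.978, 0.0, 0.0]
ft_force: [-0.0, 0.1, 0.3]
grip_width: 0.506
grasp_force: 0.0
clock: 4.15
position: [0.4352, 0.1883, 0.1706]
ee_rot: [0.208, 0.978, 0.0, 0.0]
ft_force: [-0.8, -0.3, -0.3]
grip_width: 0.496
grasp_force: 0.0
clock: 5.15
position: [0.4802, 0.0929, 0.1642]
ee_rot: [0.208, 0.978, 0.0, 0.0]
ft_force: [0.2, 0.2, 0.3]
grip_width: 0.502
grasp_force: 0.0
clock: 6.15
position: [0.5252, -0.0025, 0.1577]
ee_rot: [0.208, 0.978, 0.0, -0.0]
ft_force: [0.8, -0.4, -0.1]
grip_width: 0.496
grasp_force: 0.0
clock: 7.15
position: [0.5699, -0.0992, 0.1511]
ee_rot: [-0.092, 0.996, -0.0, -0.0]
ft_force: [0.3, -0.3, 0.2]
grip_width: 0.499
grasp_force: 0.0
shift [ 0.018 -0.009  0.014] turn [-0.001 -0.001 -0.004] pos [ 0.5699 -0.0992  0.1511] t 7.15 F [ 0.3 -0.3  0.2] g 0.499 0.0
7.15
```

View pics/w1.png

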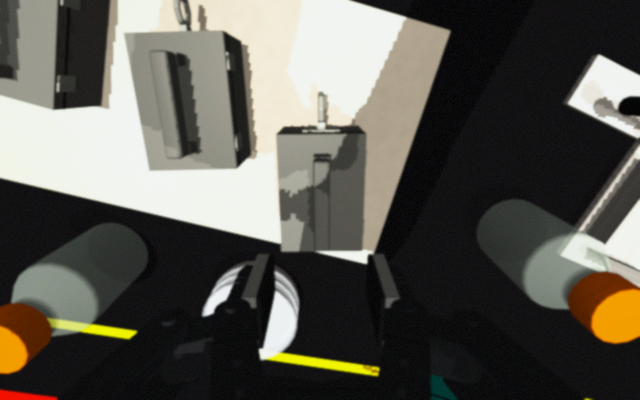

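The wrist view shows the left case between the fingers. Its lid corners are near (279,133), (365,133), (366,250) and (282,251), and the handle runs along u≈322.

Run:
```python
from h import *
o=manip.get_obs();p=manip.camera_params('wrist')
for n,(u,v,z) in dict(a=(279,133,.063),b=(365,133,.063),c=(366,250,.063),d=(282,251,.063),h1=(315,158,.094),h2=(330,158,.094),h3=(315,249,.094),h4=(330,249,.094)).items(): print(n,onz(p,u,v,z,o).round(4))
y=np.radians(10.7)
for dx in (-.05,.05):
  for dy in (-.035,.035):
    print(np.round(proj(p,[.5686+dx*np.cos(y)-dy*np.sin(y),-.1002+dx*np.sin(y)+dy*np.cos(y),.063],o)))
```

```text
a [ 0.5301 -0.1379  0.063 ]
b [ 0.518  -0.0727  0.063 ]
c [ 0.6154 -0.0496  0.063 ]
d [ 0.6296 -0.1208  0.063 ]
h1 [ 0.538  -0.1078  0.094 ]
h2 [ 0.5361 -0.0975  0.094 ]
h3 [ 0.6072 -0.0953  0.094 ]
h4 [ 0.6051 -0.0841  0.094 ]
[272. 126.]
[363. 126.]
[278. 245.]
[359. 244.]
```

```bash
python3 -m inch '[[[0,0.015,0.1],[0,0,0]],[[-0.01,0.027,0.25],[0,0,0]],[[-0.01,0.027,0.4],[0,0,0]],[[-0.01,0.027,0.55],[0,0,0]],[[-0.01,0.027,0.7],[0,0,0]],[[-0.01,0.027,0.82],[0,0,0]],[[-0.01,0.027,0.92],[0,0,0]],[[-0.01,0.027,0.98],[0,0,0]],[[-0.01,0.027,1],[0,0,0]],[[-0.01,0.027,1],[0,0,0]]]' 0.5
python3 -m inch '[[[0,0,0],[0,0,0]],[[0,0,0],[0,0,0]],[[0,0,0],[0,0,0]],[[0,0,0],[0,0,0]],[[0,0,0],[0,0,0]],[[0,0,0],[0,0,0]],[[0,0,0],[0,0,0]],[[0,0,0],[0,0,0]],[[0,0,0],[0,0,0]],[[0,0,0],[0,0,0]]]' 0 60
python3 -m inch '[[[0,0,-0.02],[0,0,0]],[[0,0,-0.08],[0,0,0]],[[0,0,-0.16],[0,0,0]],[[0,0,-0.26],[0,0,0]],[[0,0,-0.36],[0,0,0]],[[0,0,-0.44],[0,0,0]],[[0,0,-0.5],[0,0,0]],[[0,0,-0.5],[0,0,0]],[[0,0,-0.5],[0,0,0]],[[0,0,-0.5],[0,0,0]]]'
```

```text
clock: 8.2
position: [0.5703, -0.095, 0.0714]
ee_rot: [-0.092, 0.996, 0.0, 0.0]
ft_force: [0.4, -0.5, -0.8]
grip_width: 0.502
grasp_force: 0.0
clock: 9.2
position: [0.5702, -0.095, 0.0714]
ee_rot: [-0.092, 0.996, 0.0, 0.0]
ft_force: [0.3, -0.1, 0.1]
grip_width: 0.003
grasp_force: 0.0
clock: 10.2
position: [0.5699, -0.095, 0.111]
ee_rot: [-0.092, 0.996, 0.0, -0.0]
ft_force: [0.3, 0.4, -0.9]
grip_width: -0.004
grasp_force: 0.0
```

Run:
```python
from h import *
im,p,o=cam('wrist'); save(im,'w2.png'); print(o['position'],o['clock'])
```

```text
[ 0.56994237 -0.09496174  0.11098326] 10.2
```

View pics/w2.png

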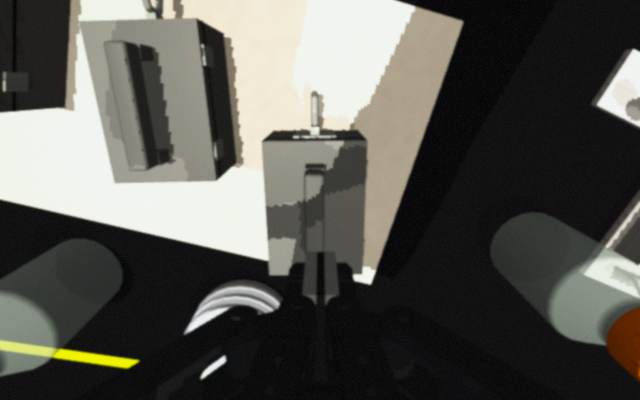

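The handle spans rows 165–255 at u≈315. The fingertips show at (322,265), so they look beyond the handle's far end. I'll check where the calibration puts the TCP.

Run:
```python
from h import *
p=manip.camera_params('wrist');o=manip.get_obs()
print('tcp',proj(p,o['position'],o))
for u,v,z in [(315,166,.094),(315,255,.094),(264,140,.063),(366,140,.063),(363,272,.063),(270,275,.063)]: print(onz(p,u,v,z,o).round(4))
t,pt,_=cam('top'); s,ps,_=cam('scene'); save(t,'t2.png')
print(proj(pt,o['position']),proj(ps,o['position']))
x,y=[int(v) for v in proj(ps,o['position'])]
x2,y2=[int(v) for v in proj(pt,o['position'])]
a=cv2.resize(s[y-50:y+50,x-50:x+50],(400,400)); b=cv2.resize(t[y2-40:y2+40,x2-40:x2+40],(400,400))
for q in(a,b): cv2.drawMarker(q,(200,200),(255,0,0),0,12,1)
save(np.hstack([a,b]),'st2.png')
```

```text
tcp (np.float64(320.1265011397508), np.float64(235.1076640466502))
[ 0.5348 -0.1046  0.094 ]
[ 0.5917 -0.0942  0.094 ]
[ 0.5308 -0.14    0.063 ]
[ 0.5184 -0.0739  0.063 ]
[ 0.615  -0.0538  0.063 ]
[ 0.6304 -0.1221  0.063 ]
(np.float64(352.899118257515), np.float64(188.85100528533474)) (np.float64(290.85354101399577), np.float64(201.4804634896922))
```

View pics/st2.png

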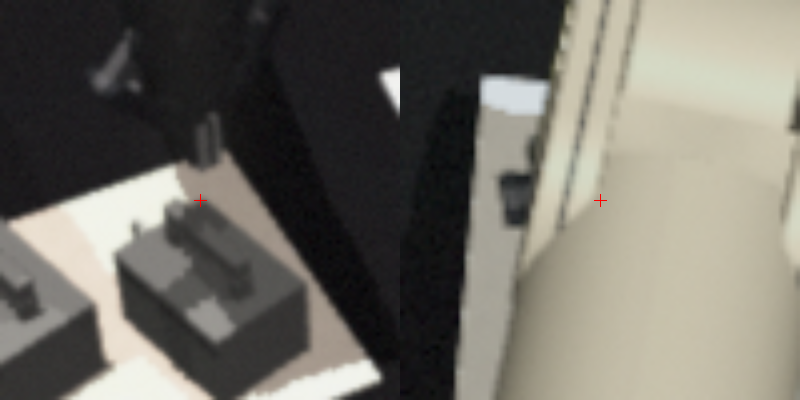

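Both views put the real fingertips well above the reported TCP: about 9 px higher in the scene view, and row ~262 against the predicted 235 in the wrist view. The fingers therefore closed above the handle. I'll work out the offset.

Run:
```python
from h import *
p=manip.camera_params('wrist');ps=manip.camera_params('scene');o=manip.get_obs()
print(manip.grip_point_offset)
z=R.from_quat(o['ee_rot']).as_matrix()[:,2]
for d in (0,.01,.02,.025,.03,.035): print(d,np.round(proj(p,o['position']-d*z,o),1),np.round(proj(ps,o['position']-d*z),1))
# full-res wrist crop of tips
im=cv2.imread('pics/w2.png')[230:310,280:370]; g=cv2.cvtColor(im,cv2.COLOR_BGR2GRAY)
print(g[15:60:3,20:64:3])
c=np.array(ray(p,322,264,o));s=np.array(ray(ps,291.2,192.5))
A=np.c_[c[1],-s[1]];t=np.linalg.lstsq(A,s[0]-c[0],rcond=None)[0];print(c[0]+t[0]*c[1],s[0]+t[1]*s[1])
```

```text
0.0187
0 [320.1 235.1] [290.9 201.5]
0.01 [320.1 242.7] [290.6 198.4]
0.02 [320.1 251.2] [290.2 195.3]
0.025 [320.  255.8] [290.1 193.7]
0.03 [320.  260.6] [289.9 192.1]
0.035 [320.  265.7] [289.8 190.5]
[[63 59 66 81 80 82 83 81 71 84 82 82 83 85 84]
 [79 59 65 81 80 82 83 78 76 84 85 83 84 85 83]
 [83 73 60 70 73 72 63 57 59 73 73 74 82 83 83]
 [84 82 59 58 62 57 19 14 44 60 60 63 81 80 83]
 [81 79 65 58 60 53 18  9 40 60 62 61 80 83 83]
 [80 80 61 61 61 55 15  8 37 62 59 57 76 84 82]
 [30 34 57 59 60 57 16 13 37 60 61 61 46 33 29]
 [13 19 58 61 61 56 20 10 38 61 62 61 45  9 13]
 [11 24 57 58 59 58 16 12 35 59 62 59 48 13 12]
 [ 8 27 59 59 57 57 16 13 37 59 60 64 49 15 12]
 [20 33 60 58 60 58 18 10 39 60 62 61 52 15 16]
 [11 37 61 60 61 53 13  9 35 60 60 62 56 18 15]
 [18 42 61 59 63 53 11  8 29 61 61 60 56 20 13]
 [16 43 58 60 59 52 13 13 27 56 59 58 59 21  9]
 [14 50 60 58 61 55  5  7 32 61 62 59 61 22 10]]
[ 0.57207283 -0.09360104  0.14037545] [ 0.5722275  -0.09288855  0.14053557]
```

The fingertips end about 28 mm behind the reported TCP, so I'll go that much lower. The row to grip is TCP z ≈ 0.047, with a −3 mm lateral correction.

```bash
python3 -m inch '[[[0,-0.02,0],[0,0,0]],[[0,-0.035,0.02],[0,0,0]],[[0,-0.035,0.12],[0,0,0]],[[0,-0.035,0.24],[0,0,0]],[[0,-0.035,0.36],[0,0,0]],[[0,-0.035,0.48],[0,0,0]],[[0,-0.035,0.6],[0,0,0]],[[0,-0.035,0.7],[0,0,0]],[[0,-0.035,0.78],[0,0,0]],[[0,-0.035,0.8],[0,0,0]]]' 0.4
python3 -m inch '[[[0,0,0],[0,0,0]],[[0,0,0],[0,0,0]],[[0,0,0],[0,0,0]],[[0,0,0],[0,0,0]],[[0,0,0],[0,0,0]],[[0,0,0],[0,0,0]],[[0,0,0],[0,0,0]],[[0,0,0],[0,0,0]],[[0,0,0],[0,0,0]],[[0,0,0],[0,0,0]]]' 0 60
```

```text
clock: 11.35
position: [0.5703, -0.0977, 0.0465]
ee_rot: [-0.092, 0.996, 0.0, -0.001]
ft_force: [-1.2, 0.1, -0.2]
grip_width: 0.398
grasp_force: 0.0
clock: 12.35
position: [0.571, -0.0979, 0.0476]
ee_rot: [-0.092, 0.996, -0.0, 0.0]
ft_force: [0.8, -1.0, 3.7]
grip_width: 0.119
grasp_force: 61.2
```

```bash
python3 -m inch '[[[0,0,-0.02],[0,0,0]],[[0,0,-0.08],[0,0,0]],[[0,0,-0.16],[0,0,0]],[[0,0,-0.26],[0,0,0]],[[0,0,-0.36],[0,0,0]],[[0,0,-0.44],[0,0,0]],[[0,0,-0.5],[0,0,0]],[[0,0,-0.5],[0,0,0]],[[0,0,-0.5],[0,0,0]],[[0,0,-0.5],[0,0,0]]]'
python3 - <<'E'
from h import *
for i in range(3):
  o=manip.get_obs();print(o['ft_force'].round(2),o['torque'].round(3),o['clock'],o['tau'][1:4].round(2)); manip.camera('top')
E
```

```text
clock: 13.35
position: [0.5704, -0.0977, 0.087]
ee_rot: [-0.092, 0.996, 0.0, -0.0]
ft_force: [0.3, 0.5, -3.6]
grip_width: 0.12
grasp_force: 60.5
[ 0.35  0.52 -3.6 ] [-0.011 -0.002  0.002] 13.35 [-55.42   6.57 -36.76]
[-0.56  0.17 -2.78] [-0.01  -0.    -0.016] 13.4 [-55.3    6.55 -36.68]
[-0.47 -0.48 -2.29] [-0.033  0.025  0.019] 13.45 [-55.22   6.54 -36.62]
```

The reading is about 2.9 N, so the left case is light. I'll set it down, release and go to the middle case.

```bash
python3 -m inch '[[[0,0,0.05],[0,0,0]],[[0,0,0.13],[0,0,0]],[[0,0,0.21],[0,0,0]],[[0,0,0.29],[0,0,0]],[[0,0,0.36],[0,0,0]],[[0,0,0.42],[0,0,0]],[[0,0,0.46],[0,0,0]],[[0,0,0.48],[0,0,0]],[[0,0,0.49],[0,0,0]],[[0,0,0.49],[0,0,0]]]'
python3 -m inch '[[[0,0,0],[0,0,0]],[[0,0,0],[0,0,0]],[[0,0,0],[0,0,0]],[[0,0,-0.1],[0,0,0]],[[0,0,-0.3],[0,0,0]],[[0,0,-0.5],[0,0,0]],[[0,0,-0.65],[0,0,0]],[[0.1,-0.15,-0.7],[0,0,0]],[[0.25,-0.35,-0.7],[0,0,0]],[[0.4,-0.55,-0.7],[0,0,0]]]' 0.4
python3 -m inch '[[[0.1,-0.15,0],[0,0,0]],[[0.2,-0.3,0],[0,0,0]],[[0.3,-0.45,0],[0,0,0]],[[0.4,-0.6,0],[0,0,0]],[[0.46,-0.7,0],[0,0,0]],[[0.48,-0.75,0],[0,0,0]],[[0.48,-0.75,0],[0,0,0]],[[0.48,-0.75,0],[0,0,0]],[[0.48,-0.75,0],[0,0,0]],[[0.48,-0.75,0],[0,0,0]]]'
python3 - <<'E'
from h import *
im,p,o=cam('wrist'); save(im,'w3.png'); plan([.52,-.213,.051],np.radians(10.8),o)
for dx in(-.035,.035):
  for dy in(-.006,.006):
    y=np.radians(10.8);print(np.round(proj(p,[.52+dx*np.cos(y)-dy*np.sin(y),-.213+dx*np.sin(y)+dy*np.cos(y),.094],o)))
E
```

```text
clock: 14.5
position: [0.5708, -0.0978, 0.0482]
ee_rot: [-0.092, 0.996, 0.0, 0.0]
ft_force: [-0.6, -0.2, -2.4]
grip_width: 0.116
grasp_force: 60.5
clock: 15.5
position: [0.5465, -0.1484, 0.1041]
ee_rot: [-0.092, 0.996, -0.0, -0.0]
ft_force: [0.6, 0.3, -0.5]
grip_width: 0.401
grasp_force: 0.0
clock: 16.5
position: [0.5209, -0.2123, 0.1041]
ee_rot: [-0.093, 0.996, 0.0, -0.0]
ft_force: [0.0, 0.3, 0.6]
grip_width: 0.394
grasp_force: 0.0
shift [ 0.012 -0.007  0.664] turn [ 0.     0.    -0.003] pos [ 0.5209 -0.2123  0.1041] t 16.5 F [0.  0.3 0.6] g 0.394 0.0
[308. 169.]
[330. 169.]
[310. 278.]
[329. 278.]
```

View pics/w3.png

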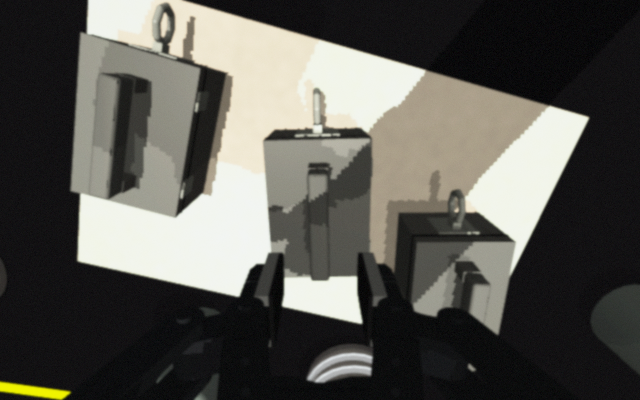

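The middle handle sits at u 308–330, rows 165–278, which is centred as predicted. I'll descend, grip and lift.

```bash
python3 -m inch '[[[0,0,0.08],[0,0,0]],[[0,0,0.17],[0,0,0]],[[0,0,0.27],[0,0,0]],[[0,0,0.37],[0,0,0]],[[0,0,0.47],[0,0,0]],[[0,0,0.56],[0,0,0]],[[0,0,0.63],[0,0,0]],[[0,0,0.67],[0,0,0]],[[0,0,0.67],[0,0,0]],[[0,0,0.67],[0,0,0]]]'
python3 -m inch '[[[0,0,0],[0,0,0]],[[0,0,0],[0,0,0]],[[0,0,0],[0,0,0]],[[0,0,0],[0,0,0]],[[0,0,0],[0,0,0]],[[0,0,0],[0,0,0]],[[0,0,0],[0,0,0]],[[0,0,0],[0,0,0]],[[0,0,0],[0,0,0]],[[0,0,0],[0,0,0]]]' 0 60
python3 -m inch '[[[0,0,-0.02],[0,0,0]],[[0,0,-0.08],[0,0,0]],[[0,0,-0.16],[0,0,0]],[[0,0,-0.26],[0,0,0]],[[0,0,-0.36],[0,0,0]],[[0,0,-0.44],[0,0,0]],[[0,0,-0.5],[0,0,0]],[[0,0,-0.5],[0,0,0]],[[0,0,-0.5],[0,0,0]],[[0,0,-0.5],[0,0,0]]]'
```

```text
clock: 17.55
position: [0.5208, -0.213, 0.0508]
ee_rot: [-0.092, 0.996, -0.0, 0.0]
ft_force: [-0.4, 0.3, 0.6]
grip_width: 0.401
grasp_force: 0.0
clock: 18.55
position: [0.5209, -0.2131, 0.051]
ee_rot: [-0.092, 0.996, -0.0, 0.0]
ft_force: [-0.7, 0.1, 5.3]
grip_width: 0.115
grasp_force: 59.4
clock: 19.55
position: [0.5204, -0.2128, 0.0902]
ee_rot: [-0.092, 0.996, 0.0, -0.0]
ft_force: [-0.6, -1.0, -6.9]
grip_width: 0.116
grasp_force: 58.6
```

The reading is 6.9 N, so the middle case is the full one. I'll put it back and still weigh the right one.

```bash
python3 -m inch '[[[0,0,0.05],[0,0,0]],[[0,0,0.13],[0,0,0]],[[0,0,0.21],[0,0,0]],[[0,0,0.29],[0,0,0]],[[0,0,0.36],[0,0,0]],[[0,0,0.42],[0,0,0]],[[0,0,0.46],[0,0,0]],[[0,0,0.485],[0,0,0]],[[0,0,0.495],[0,0,0]],[[0,0,0.5],[0,0,0]]]'
python3 -m inch '[[[0,0,0],[0,0,0]],[[0,0,0],[0,0,0]],[[0,0,0],[0,0,0]],[[0,0,-0.1],[0,0,0]],[[0,0,-0.3],[0,0,0]],[[0,0,-0.5],[0,0,0]],[[0,0,-0.65],[0,0,0]],[[0.05,-0.15,-0.7],[0,0,0]],[[0.15,-0.4,-0.7],[0,0,0]],[[0.25,-0.65,-0.7],[0,0,0]]]' 0.4
python3 -m inch '[[[0.1,-0.15,0],[0,0,0.1]],[[0.2,-0.35,0],[0,0,0.2]],[[0.3,-0.5,0],[0,0,0.3]],[[0.4,-0.7,0],[0,0,0.355]],[[0.435,-0.84,0],[0,0,0.355]],[[0.435,-0.84,0],[0,0,0.355]],[[0.435,-0.84,0],[0,0,0.355]],[[0.435,-0.84,0],[0,0,0.355]],[[0.435,-0.84,0],[0,0,0.355]],[[0.435,-0.84,0],[0,0,0.355]]]'
python3 - <<'E'
from h import *
im,p,o=cam('wrist'); save(im,'w4.png'); plan([.489,-.340,.051],np.radians(-5.3),o)
for dx in(-.035,.035):
  for dy in(-.006,.006):
    y=np.radians(-5.3);print(np.round(proj(p,[.489+dx*np.cos(y)-dy*np.sin(y),-.340+dx*np.sin(y)+dy*np.cos(y),.094],o)))
E
```

```text
clock: 20.55
position: [0.5207, -0.2133, 0.051]
ee_rot: [-0.092, 0.996, -0.0, 0.0]
ft_force: [-3.5, -1.0, 1.3]
grip_width: 0.113
grasp_force: 59.5
clock: 21.55
position: [0.5103, -0.269, 0.1066]
ee_rot: [-0.093, 0.996, -0.0, 0.0]
ft_force: [0.5, -0.4, -0.7]
grip_width: 0.399
grasp_force: 0.0
clock: 22.55
position: [0.489, -0.3396, 0.1066]
ee_rot: [0.046, 0.999, 0.0, 0.0]
ft_force: [-0.1, 0.3, -1.2]
grip_width: 0.398
grasp_force: 0.0
shift [-0.    -0.006  0.695] turn [ 0.  0. -0.] pos [ 0.489  -0.3396  0.1066] t 22.55 F [-0.1  0.3 -1.2] g 0.398 0.0
[308. 170.]
[329. 170.]
[310. 277.]
[328. 277.]
```

View pics/w4.png

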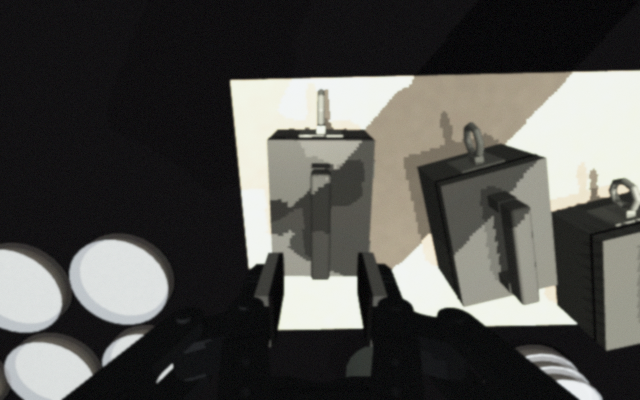

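The right handle is at u 310–331, about 1 mm off centre, so I'll correct that and do the lift.

```bash
python3 -m inch '[[[0,0.006,0.08],[0,0,0]],[[0,0.006,0.17],[0,0,0]],[[0,0.006,0.27],[0,0,0]],[[0,0.006,0.37],[0,0,0]],[[0,0.006,0.47],[0,0,0]],[[0,0.006,0.56],[0,0,0]],[[0,0.006,0.63],[0,0,0]],[[0,0.006,0.68],[0,0,0]],[[0,0.006,0.69],[0,0,0]],[[0,0.006,0.69],[0,0,0]]]'
python3 -m inch '[[[0,0,0],[0,0,0]],[[0,0,0],[0,0,0]],[[0,0,0],[0,0,0]],[[0,0,0],[0,0,0]],[[0,0,0],[0,0,0]],[[0,0,0],[0,0,0]],[[0,0,0],[0,0,0]],[[0,0,0],[0,0,0]],[[0,0,0],[0,0,0]],[[0,0,0],[0,0,0]]]' 0 60
python3 -m inch '[[[0,0,-0.02],[0,0,0]],[[0,0,-0.08],[0,0,0]],[[0,0,-0.16],[0,0,0]],[[0,0,-0.26],[0,0,0]],[[0,0,-0.36],[0,0,0]],[[0,0,-0.44],[0,0,0]],[[0,0,-0.5],[0,0,0]],[[0,0,-0.5],[0,0,0]],[[0,0,-0.5],[0,0,0]],[[0,0,-0.5],[0,0,0]]]'
```

```text
clock: 23.6
position: [0.4888, -0.3397, 0.0514]
ee_rot: [0.047, 0.999, 0.0, 0.0]
ft_force: [0.2, -0.6, -0.0]
grip_width: 0.4
grasp_force: 0.0
clock: 24.6
position: [0.4891, -0.3398, 0.0519]
ee_rot: [0.047, 0.999, -0.0, 0.0]
ft_force: [-0.3, 0.5, 4.6]
grip_width: 0.118
grasp_force: 59.9
clock: 25.6
position: [0.4886, -0.3395, 0.091]
ee_rot: [0.047, 0.999, 0.0, -0.0]
ft_force: [0.5, 0.2, -2.5]
grip_width: 0.111
grasp_force: 58.9
```

The reading is about 2.5 N, so the right case is light. I'll put it back and return to the middle.

```bash
python3 -m inch '[[[0,0,0.05],[0,0,0]],[[0,0,0.13],[0,0,0]],[[0,0,0.21],[0,0,0]],[[0,0,0.29],[0,0,0]],[[0,0,0.36],[0,0,0]],[[0,0,0.42],[0,0,0]],[[0,0,0.46],[0,0,0]],[[0,0,0.485],[0,0,0]],[[0,0,0.495],[0,0,0]],[[0,0,0.5],[0,0,0]]]'
python3 -m inch '[[[0,0,0],[0,0,0]],[[0,0,0],[0,0,0]],[[0,0,0],[0,0,0]],[[0,0,-0.1],[0,0,0]],[[0,0,-0.3],[0,0,0]],[[0,0,-0.5],[0,0,0]],[[0,0,-0.65],[0,0,0]],[[0,0.15,-0.7],[0,0,0]],[[-0.05,0.4,-0.7],[0,0,0]],[[-0.1,0.65,-0.7],[0,0,0]]]' 0.4
python3 -m inch '[[[0,0.15,0],[0,0,-0.1]],[[-0.1,0.35,0],[0,0,-0.2]],[[-0.147,0.55,0],[0,0,-0.3]],[[-0.147,0.7,0],[0,0,-0.355]],[[-0.147,0.85,0],[0,0,-0.355]],[[-0.147,0.963,0],[0,0,-0.355]],[[-0.147,0.963,0],[0,0,-0.355]],[[-0.147,0.963,0],[0,0,-0.355]],[[-0.147,0.963,0],[0,0,-0.355]],[[-0.147,0.963,0],[0,0,-0.355]]]'
python3 - <<'E'
from h import *
im,p,o=cam('wrist'); save(im,'w5.png'); plan([.5208,-.2131,.0515],np.radians(10.6),o)
g=cv2.cvtColor(im,cv2.COLOR_RGB2GRAY); print(g[185,296:346].tolist(),g[230,296:346].tolist())
E
```

```text
clock: 26.6
position: [0.4888, -0.3396, 0.0519]
ee_rot: [0.047, 0.999, 0.0, 0.0]
ft_force: [-4.5, 2.7, 7.8]
grip_width: 0.112
grasp_force: 60.1
clock: 27.6
position: [0.5018, -0.2873, 0.1076]
ee_rot: [0.047, 0.999, 0.0, 0.0]
ft_force: [0.7, 0.2, -0.5]
grip_width: 0.4
grasp_force: 0.0
clock: 28.6
position: [0.5203, -0.2138, 0.1074]
ee_rot: [-0.092, 0.996, -0.0, -0.0]
ft_force: [0.0, 0.1, -0.4]
grip_width: 0.402
grasp_force: 0.0
shift [-0.008  0.008  0.699] turn [-0.    -0.    -0.002] pos [ 0.5203 -0.2138  0.1074] t 28.6 F [ 0.   0.1 -0.4] g 0.402 0.0
[144, 145, 144, 142, 144, 143, 143, 144, 143, 143, 143, 143, 138, 130, 112, 110, 121, 135, 139, 144, 142, 143, 145, 144, 141, 141, 141, 141, 141, 143, 139, 131, 114, 91, 71, 62, 57, 60, 58, 60, 58, 61, 60, 60, 58, 60, 58, 61, 59, 59] [86, 85, 85, 83, 82, 81, 83, 82, 74, 68, 64, 61, 61, 57, 57, 58, 64, 74, 77, 82, 84, 82, 83, 81, 83, 84, 83, 84, 86, 83, 85, 85, 78, 74, 70, 71, 80, 84, 83, 85, 84, 85, 82, 82, 82, 83, 85, 83, 86, 87]
```

The middle handle edges are at u≈311–329, so it is centred. I'll grip it and lift it for transport.

```bash
python3 -m inch '[[[0,0.005,0.08],[0,0,0]],[[0,0.005,0.17],[0,0,0]],[[0,0.005,0.27],[0,0,0]],[[0,0.005,0.37],[0,0,0]],[[0,0.005,0.47],[0,0,0]],[[0,0.005,0.56],[0,0,0]],[[0,0.005,0.63],[0,0,0]],[[0,0.005,0.68],[0,0,0]],[[0,0.005,0.7],[0,0,0]],[[0,0.005,0.7],[0,0,0]]]'
python3 -m inch '[[[0,0,0],[0,0,0]],[[0,0,0],[0,0,0]],[[0,0,0],[0,0,0]],[[0,0,0],[0,0,0]],[[0,0,0],[0,0,0]],[[0,0,0],[0,0,0]],[[0,0,0],[0,0,0]],[[0,0,0],[0,0,0]],[[0,0,0],[0,0,0]],[[0,0,0],[0,0,0]]]' 0 80
python3 -m inch '[[[0,0,-0.02],[0,0,0]],[[0,0,-0.1],[0,0,0]],[[0,0,-0.2],[0,0,0]],[[0,0,-0.3],[0,0,0]],[[0,0,-0.42],[0,0,0]],[[0,0,-0.54],[0,0,0]],[[0,0,-0.66],[0,0,0]],[[0,0,-0.78],[0,0,0]],[[0,0,-0.9],[0,0,0]],[[0,0,-1],[0,0,0]]]'
python3 -m inch '[[[0,0,-0.15],[0,0,0]],[[0,0,-0.3],[0,0,0]],[[0,0.04,-0.42],[0,0,0]],[[0,0.1,-0.5],[0,0,0]],[[0,0.2,-0.5],[0,0,0]],[[0,0.32,-0.5],[0,0,0]],[[0,0.44,-0.5],[0,0,0]],[[0,0.56,-0.5],[0,0,0]],[[0,0.68,-0.5],[0,0,0]],[[0,0.8,-0.5],[0,0,0]]]'
for i in 1 2; do python3 -m inch '[[[0,0.1,0],[0,0,0]],[[0,0.2,0],[0,0,0]],[[0,0.3,0],[0,0,0]],[[0,0.4,0],[0,0,0]],[[0,0.5,0],[0,0,0]],[[0,0.6,0],[0,0,0]],[[0,0.7,0],[0,0,0]],[[0,0.8,0],[0,0,0]],[[0,0.9,0],[0,0,0]],[[0,1,0],[0,0,0]]]' | head -2; done
python3 -m inch '[[[0,0.1,0],[0,0,0.06]],[[0,0.2,0],[0,0,0.12]],[[0,0.3,0],[0,0,0.18]],[[0,0.4,0],[0,0,0.24]],[[0,0.5,0],[0,0,0.3]],[[0,0.6,0],[0,0,0.36]],[[0,0.7,0],[0,0,0.42]],[[0,0.85,0],[0,0,0.48]],[[0,0.95,0],[0,0,0.505]],[[0,1,0],[0,0,0.505]]]'
python3 - <<'E'
from h import *
im,p,o=cam('wrist'); save(im,'w6.png'); plan([.551,.225,.17],np.radians(-12),o)
E
```

```text
clock: 29.65
position: [0.5204, -0.2127, 0.0513]
ee_rot: [-0.092, 0.996, 0.0, -0.0]
ft_force: [0.3, -0.4, 0.1]
grip_width: 0.399
grasp_force: 0.0
clock: 30.65
position: [0.5207, -0.2131, 0.0518]
ee_rot: [-0.092, 0.996, -0.0, 0.0]
ft_force: [-0.4, -3.7, 5.2]
grip_width: 0.106
grasp_force: 79.1
clock: 31.65
position: [0.5206, -0.2127, 0.1324]
ee_rot: [-0.092, 0.996, -0.0, 0.0]
ft_force: [0.9, 1.2, -6.8]
grip_width: 0.104
grasp_force: 78.4
clock: 32.65
position: [0.5084, -0.1488, 0.1713]
ee_rot: [-0.092, 0.996, 0.0, -0.0]
ft_force: [1.1, 0.5, -6.6]
grip_width: 0.108
grasp_force: 78.4
clock: 33.65
position: [0.4938, -0.0705, 0.1714]
clock: 34.65
position: [0.4791, 0.0082, 0.1714]
clock: 35.65
position: [0.4643, 0.0872, 0.1714]
ee_rot: [0.105, 0.994, 0.0, -0.0]
ft_force: [-0.1, 0.6, -6.9]
grip_width: 0.108
grasp_force: 78.4
shift [-0.699  1.911  0.018] turn [ 0.    -0.    -0.002] pos [0.4643 0.0872 0.1714] t 35.65 F [-0.1  0.6 -6.9] g 0.108 78.4
```

View pics/w6.png

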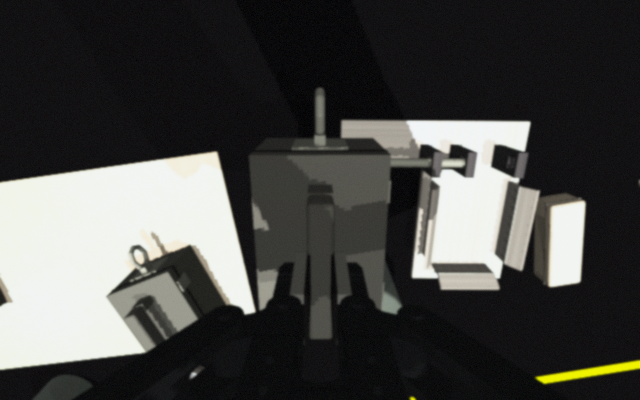

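The wrist view shows the cradle to the right. Base corners are near (341,121), (530,122) and (412,279), the bolt tip is at about (477,162), and the slide box is at (558,240). I'll check these against the seat estimate.

```bash
cat >> h.py <<'E'
def incr(q,c,yaw):
    X=np.array([np.cos(yaw),np.sin(yaw)]);Y=np.array([-X[1],X[0]]); return np.round([(q[:2]-c)@X,(q[:2]-c)@Y],4)
E
python3 - <<'E'
from h import *
p=manip.camera_params('wrist');o=manip.get_obs(); c=np.array([.551,.225]);y=np.radians(-12)
im=cv2.imread('pics/w6.png'); g=cv2.cvtColor(im,cv2.COLOR_BGR2GRAY)
# subpixel base outline: -x edge rows, +y edge cols
for u in (350,370,440,480,515):
    col=g[110:140,u].astype(int); v=110+np.argmax(np.diff(col)); print('edge v',u,v,incr(onz(p,u,v+.5,.008,o),c,y))
for v in (126,132,138):
    row=g[v,515:545].astype(int); u=515+np.argmin(np.diff(row)); print('edge +y',v,u,incr(onz(p,u+.5,v,.008,o),c,y))
    row=g[v,325:360].astype(int); u=325+np.argmax(np.diff(row)); print('edge -y end',v,u,incr(onz(p,u+.5,v,.008,o),c,y))
for v in (265,270,275):
    row=g[v,400:430].astype(int); u=400+np.argmax(np.diff(row)); print('edge -y',v,u,incr(onz(p,u+.5,v,.008,o),c,y))
print('tip',incr(onz(p,477,162,.043,o),c,y),'rod ctr v')
print(g[150:176,405].tolist(), incr(onz(p,405,161,.043,o),c,y))
for v in (200,220,240): print(v,g[v,408:545].tolist())
E
```

```text
edge v 350 119 [-0.1059 -0.1231]
edge v 370 119 [-0.1059 -0.1036]
edge v 440 119 [-0.1059 -0.0352]
edge v 480 120 [-0.105  0.004]
edge v 515 120 [-0.105   0.0382]
edge +y 126 529 [-0.0997  0.0534]
edge -y end 126 340 [-0.0997 -0.1323]
edge +y 132 528 [-0.0939  0.0535]
edge -y end 132 340 [-0.0938 -0.1322]
edge +y 138 527 [-0.088   0.0537]
edge -y end 138 340 [-0.0879 -0.1321]
edge -y 265 412 [ 0.0541 -0.0483]
edge -y 270 411 [ 0.0605 -0.0489]
edge -y 275 411 [ 0.0669 -0.0483]
tip [-0.0712 -0.0092] rod ctr v
[119, 114, 118, 115, 119, 130, 145, 145, 119, 108, 110, 120, 124, 125, 116, 103, 78, 45, 19, 9, 11, 14, 11, 12, 9, 9] [-0.0721 -0.0749]
200 [12, 9, 3, 4, 8, 11, 10, 13, 8, 23, 38, 64, 86, 101, 110, 112, 113, 115, 112, 104, 86, 72, 81, 104, 121, 126, 125, 119, 121, 140, 187, 229, 241, 243, 243, 243, 244, 244, 243, 243, 244, 244, 245, 244, 244, 244, 243, 243, 244, 242, 244, 244, 243, 244, 244, 244, 244, 244, 244, 244, 243, 244, 243, 244, 243, 243, 243, 243, 243, 243, 243, 243, 242, 243, 243, 243, 243, 243, 242, 243, 243, 244, 244, 243, 243, 242, 243, 244, 243, 242, 241, 237, 233, 22
[... 813 characters left out ...]
, 69, 58, 65, 64, 59, 59, 62, 60, 58, 57, 59]
240 [15, 15, 12, 14, 19, 32, 69, 128, 183, 211, 201, 162, 128, 114, 103, 95, 81, 106, 161, 213, 224, 214, 193, 181, 186, 207, 231, 239, 242, 242, 244, 244, 243, 244, 243, 243, 243, 243, 243, 243, 244, 244, 244, 244, 243, 243, 243, 243, 243, 242, 243, 243, 242, 243, 243, 243, 244, 243, 243, 242, 243, 243, 243, 242, 243, 243, 241, 242, 242, 243, 242, 243, 243, 243, 243, 243, 243, 243, 243, 244, 243, 243, 242, 241, 238, 233, 228, 216, 186, 129, 81, 70, 66, 66, 66, 64, 61, 57, 59, 85, 135, 176, 188, 185, 181, 178, 180, 182, 188, 189, 190, 187, 184, 184, 183, 180, 181, 184, 189, 191, 162, 96, 38, 18, 19, 27, 44, 59, 66, 68, 69, 68, 64, 59, 57, 57, 59]
```

```bash
python3 -m inch '[[[0,0.1,0],[0,0,0]],[[0,0.2,0],[0,0,0]],[[0,0.3,0],[0,0,0]],[[0,0.4,0],[0,0,0]],[[0,0.5,0],[0,0,0]],[[0,0.6,0],[0,0,0]],[[0,0.7,0],[0,0,0]],[[0,0.8,0],[0,0,0]],[[0,0.9,0],[0,0,0]],[[0,1,0],[0,0,0]]]' | head -2
python3 -m inch '[[[0,0.15,0],[0,0,0]],[[0,0.3,0],[0,0,0]],[[0,0.45,0],[0,0,0]],[[-0.1,0.6,0],[0,0,0]],[[-0.25,0.75,0],[0,0,0]],[[-0.4,0.85,0],[0,0,0]],[[-0.55,0.92,0],[0,0,0]],[[-0.65,0.92,0],[0,0,0]],[[-0.7,0.92,0],[0,0,0]],[[-0.7,0.92,0],[0,0,0]]]'
python3 - <<'E'
from h import *
im,p,o=cam('wrist'); save(im,'w7.png'); c=np.array([.5513,.226]);y=np.radians(-12); plan([*c,.17],y,o)
def loc(x,yy,z): return np.r_[c+x*np.array([np.cos(y),np.sin(y)])+yy*np.array([-np.sin(y),np.cos(y)]),z]
for yy in(-.052,-.022,.022): print('pred bracket top',yy,np.round(proj(p,loc(-.068,yy,.053),o)))
print('pred base -x edge',np.round(proj(p,loc(-.105,0,.008),o)),'rod tip',np.round(proj(p,loc(-.068,-.017,.043),o)),'base sides',[np.round(proj(p,loc(-.09,s,.008),o)) for s in(-.135,.051)],'slide')
g=cv2.cvtColor(im,cv2.COLOR_RGB2GRAY)
t=cv2.resize(g[50:140,160:400],(120,45),interpolation=cv2.INTER_AREA)
for i,r in enumerate(t): print(50+2*i,''.join(' .:-=+*#%@'[min(9,v//26)] for v in r))
E
```

```text
clock: 36.7
position: [0.4815, 0.165, 0.1714]
clock: 37.7
position: [0.5518, 0.224, 0.1712]
ee_rot: [0.106, 0.994, -0.0, -0.0]
ft_force: [-0.8, -0.6, -7.1]
grip_width: 0.109
grasp_force: 78.4
shift [0.011 0.023 0.015] turn [-0.001 -0.    -0.004] pos [0.5518 0.224  0.1712] t 37.7 F [-0.8 -0.6 -7.1] g 0.109 78.4
pred bracket top -0.052 [260. 101.]
pred bracket top -0.022 [295. 101.]
pred bracket top 0.022 [348. 101.]
pred base -x edge [322.  57.] rod tip [302. 100.] base sides [array([178.,  75.]), array([376.,  74.])] slide
50                                                                                                                         
52                                                                                                                         
54                                                                                                                         
56         .:--------------------------::.:...:.:............................................... ...............           
58         :#%%%%%%%%%%%%%%%%%%%%%%%%%%*++++++++++++++++++++++++=+++++++===
[... 4319 characters left out ...]
                .=+===---:-==============--==-==+*************+==-:--=--:-.         
130                                                     .+#++==--:-==============--==-==+*************+==-------==:         
132                                                     .+#++++--:-==============------++*************+==-------==:         
134                                                     .=#++++=-:=+=============------=+*************+==:------==:         
136                                                     .=*+=++=--=*+=---==---=-====++===+++++++++++++=--::-----==.         
138                                                     .::::::::.:-:::::::::::::=++++=::::::::::::::::.......:-==.
```

I'm out of picture views, so I'll work from pixel profiles: rod against ring along x, and base edges along y.

Run:
```python
from h import *
im=cv2.imread('pics/w7.png'); g=cv2.cvtColor(im,cv2.COLOR_BGR2GRAY).astype(int)
p=manip.camera_params('wrist');o=manip.get_obs();M=R.from_quat(o['ee_rot']).as_matrix()
tool=lambda X:M.T@(X-o['position'])
tp=lambda x,y,z:np.round(proj(p,o['position']+M@np.array([x,y,z]),o),1)
print('rod cols');[print(u,g[84:112,u].tolist()) for u in(215,225,235,280)]
print('base edges tool y',[(v,[ (160+np.argmax(np.diff(g[v,160:200]))+.5),(350+np.argmin(np.diff(g[v,350:390]))+.5)]) for v in(62,66,70,74,78)])
print('ring strip',[(v,g[v,308:332].tolist()) for v in(80,84,86,88,92)])
print('front/lid edge col 300,345',g[124:156,300].tolist(),g[124:156,345].tolist())
print('pred ring extreme',tp(.0815,0,.0135),tp(.068,0,0),'lid edge',tp(.05,0,-.0117),'bottom edge',tp(.05,0,.0483))
for v in(94,96,98,100): print('rod v',v,tool(onz(p,235,v,.043,o)).round(4))
print('knob',[(v,g[v,170:220].tolist()) for v in(92,98,104)])
a=lambda u,v:tool(onz(p,u,v,.008,o)).round(4)
print(a(178.5,70),a(376.5,70))
```

```text
rod cols
215 [244, 243, 242, 241, 231, 185, 136, 120, 122, 147, 174, 193, 206, 204, 193, 171, 144, 119, 109, 122, 153, 196, 213, 189, 123, 49, 23, 18]
225 [244, 243, 244, 244, 244, 244, 242, 233, 196, 167, 173, 192, 206, 207, 193, 170, 149, 154, 202, 232, 242, 242, 238, 213, 137, 57, 18, 17]
235 [244, 244, 244, 243, 244, 244, 241, 232, 200, 168, 170, 189, 206, 208, 195, 175, 151, 160, 206, 235, 242, 243, 240, 215, 140, 55, 23, 15]
280 [120, 122, 124, 122, 119, 119, 118, 114, 100, 97, 102, 112, 124, 130, 125, 116, 104, 88, 96, 106, 117, 118, 118, 119, 119, 118, 118, 117]
base edges tool y [(62, [np.float64(177.5), np.float64(377.5)]), (66, [np.float64(178.5), np.float64(377.5)]), (70, [np.float64(178.5), np.float64(377.5)]), (74, [np.float64(179.5), np.float64(377.5)]), (78, [np.float64(179.5), np.float64(376.5)])]
ring strip [(80, [169, 164, 164, 161, 164, 164, 165, 167, 169, 168, 168, 167, 165, 163, 165, 168, 166, 168, 173, 170, 170, 168, 161, 153]), (84, [168, 164, 163, 163, 166, 163, 166, 167, 168, 170, 168, 165, 165, 165, 165, 166, 169, 169, 170, 169, 170, 165, 157, 139]), (86, [
[... 922 characters left out ...]
b [(92, [14, 15, 19, 17, 20, 25, 27, 31, 34, 37, 37, 36, 41, 44, 47, 47, 51, 45, 38, 30, 20, 13, 9, 5, 7, 5, 13, 8, 4, 6, 6, 4, 15, 40, 73, 105, 125, 134, 131, 130, 124, 124, 124, 123, 122, 122, 121, 122, 122, 124]), (98, [16, 14, 16, 17, 22, 24, 26, 31, 33, 35, 36, 36, 40, 39, 41, 44, 44, 46, 46, 49, 48, 37, 24, 12, 8, 2, 5, 8, 3, 3, 7, 7, 9, 25, 50, 80, 105, 136, 164, 182, 191, 192, 191, 192, 192, 193, 190, 193, 194, 193]), (104, [13, 16, 12, 14, 15, 17, 21, 26, 23, 30, 31, 30, 32, 32, 32, 33, 35, 34, 35, 31, 25, 18, 7, 2, 6, 8, 14, 13, 13, 21, 31, 44, 72, 114, 170, 220, 237, 240, 236, 228, 211, 185, 171, 170, 169, 153, 135, 124, 128, 129])]
[ 0.0948 -0.1323  0.1634] [0.0949 0.0529 0.1633]
```

Run:
```python
from h import *
im=cv2.imread('pics/w6.png'); g=cv2.cvtColor(im,cv2.COLOR_BGR2GRAY).astype(int)
p=manip.camera_params('wrist')
# w6 pose
o=dict(position=np.array([.4643,.0872,.1714]),ee_rot=[.105,.9945,0,0]); c=np.array([.551,.225]);y=np.radians(-12)
f=lambda u,v,z:incr(onz(p,u,v,z,o),c,y)
t=g[140:296:3,404:548:2]
for i,r in enumerate(t): print(140+3*i,''.join(' .:-=+*#%@'[min(9,v//26)] for v in r))
for v in(158,160,162,164): print(v,f(405,v,.043),f(440,v,.053))
for v in(175,180,185,190,260,265,270,275,280,285,290): print(v,f(470,v,.043),f(470,v,.008))
```

```text
140 ***+=+%@@@@@@@@@@@@@%%@@@@@@@@@@@@@@@@@@@@@@@@@@@@@@@@@@@@@@@#.         
143 ***==+#%%%%%%@@@@@@%%%%%%%%@@@@@@@@@@@@@@%%%%%%%%@@@@@@@@@@@@+          
146 ***+==+#=....-*%@@@%%%%=....:+%@@@@@@@@@%%%%%=...:-=#%@@@@@@%-          
149 +=======:..  ..:=*%%%%%-..   ..:=*%@@@@@%%%%%-     . .:=*#%@#.          
152 =======-.      :---+#%*:....    .:-=*@@@%%%%#:    ..    ..:--:.         
155 =======-.     .-======-.       .-===+@@%%%%%*.  .. ..   .:===-.         
158 ===-----::::::.-======-::::::::.-===*@@%%%%%=.      .....-==--.         
161 =============-:====*#########*=:-===#@@@%%%%-  .   .::...-===:          
164 ============--:====#%%%%%%%%%#+:====%@@@@@@#:      .:...:-==-.          
167 ..........::..:=========-----:.:===+%@@@@@@%+:.    .....:===-.          
170          ..   .:===#%%%%#=..  .-===*@@@@@@@@@@%*-.     .-==-:           
173         .-+-...:-=*@@@@@@@%*:..-===#@@@@@@@@@@@@@%*-.  :-==-:           
176         .-+++----=#@@@@@@@@@@#====+%@@@@@@@@@@@@@@@@%*--===-.           
179         .-====#%@@@@@@@@@@@@@@@@@@@@@@@@@@@@@@@@@@%%%%@@@#:.            
182         .-===-:+%@
[... 2777 characters left out ...]
:::::::::::::::::::::-:::.                       
293                                                                         
158 [-0.0747 -0.0754] [-0.0768 -0.0472]
160 [-0.0729 -0.0753] [-0.075 -0.047]
162 [-0.071  -0.0751] [-0.0732 -0.0468]
164 [-0.0692 -0.075 ] [-0.0714 -0.0466]
175 [-0.0589 -0.0142] [-0.05    0.0016]
180 [-0.0541 -0.0135] [-0.0446  0.0023]
185 [-0.0493 -0.0128] [-0.0393  0.003 ]
190 [-0.0444 -0.0122] [-0.0339  0.0038]
260 [ 0.029 -0.002] [0.048  0.0152]
265 [ 0.0347 -0.0012] [0.0543 0.016 ]
270 [ 0.0404 -0.0004] [0.0606 0.0169]
275 [0.0462 0.0004] [0.0671 0.0178]
280 [0.052  0.0012] [0.0736 0.0187]
285 [0.0579 0.0021] [0.0801 0.0196]
290 [0.0639 0.0029] [0.0868 0.0206]
```

The seat comes out about 5 mm (tool x) and 3 mm (tool y) from the case centre. I'll correct and lower to just above the walls, then re-check.

```bash
python3 -m inch '[[[0.03,0.02,0.05],[0,0,0]],[[0.06,0.037,0.15],[0,0,0]],[[0.06,0.037,0.3],[0,0,0]],[[0.06,0.037,0.45],[0,0,0]],[[0.06,0.037,0.6],[0,0,0]],[[0.06,0.037,0.72],[0,0,0]],[[0.06,0.037,0.82],[0,0,0]],[[0.06,0.037,0.9],[0,0,0]],[[0.06,0.037,0.9],[0,0,0]],[[0.06,0.037,0.9],[0,0,0]]]'
python3 - <<'E'
from h import *
im,p,o=cam('wrist'); save(im,'w8.png'); M=R.from_quat(o['ee_rot']).as_matrix()
g=cv2.cvtColor(im,cv2.COLOR_RGB2GRAY).astype(int)
tool=lambda X:M.T@(X-o['position'])
tp=lambda x,y,z:np.round(proj(p,o['position']+M@np.array([x,y,z]),o),1)
print(o['position'])
zr=o['position'][2]-.043
print('pred rod if ring aligned (ring tool x .0663)',tp(.0663,-.075,zr),'edges',tp(.0703,-.075,zr),tp(.0623,-.075,zr),'-y end',tp(.085,-.135,o['position'][2]-.008),'+y',tp(.085,.051,o['position'][2]-.008),'ring ext',tp(.0798,0,.0135))
t=g[20:150:3,110:420:3]
for i,r in enumerate(t): print('%3d'%(20+3*i),''.join(' .:-=+*#%@'[min(9,v//26)] for v in r))
E
```

```text
clock: 38.75
position: [0.5477, 0.2285, 0.0996]
ee_rot: [0.106, 0.994, 0.0, 0.0]
ft_force: [0.1, -0.2, -6.6]
grip_width: 0.109
grasp_force: 78.4
[0.54768104 0.22853407 0.09963831]
pred rod if ring aligned (ring tool x .0663) [206.9 108.6] edges [206.3 102.4] [207.5 114.8] -y end [138.6  79.7] +y [388.2  79.8] ring ext [319.3  87.6]
 20                                                                                                         
 23                                                                                                         
 26                                                                                                         
 29                                                                                                         
 32                                                                                                         
 35                                                                                                         
 38                                                                                                         
 41
[... 3320 characters left out ...]
%#==================-=-=========**********-            
134                                                 :@@+================-:--========+**********-            
137                                                 :@@@+---------------=+++=-------======--+**:            
140                                                 .%@%:.........::::::=+++::::::..........:+*:            
143                                                 .%+...........::::::=++=:::::::..........:+:            
146                                               .::=...........:::::::---:::::::::..........:.            
149                                              :#+-............----------:::--::::............:=:
```

After the correction the rod (v≈108.5) and base end (u≈139) match the aligned prediction (108.6, 138.6). I'll lower into the seat.

```bash
python3 -m inch '[[[0,0,0.06],[0,0,0]],[[0,0,0.13],[0,0,0]],[[0,0,0.2],[0,0,0]],[[0,0,0.27],[0,0,0]],[[0,0,0.34],[0,0,0]],[[0,0,0.4],[0,0,0]],[[0,0,0.45],[0,0,0]],[[0,0,0.49],[0,0,0]],[[0,0,0.52],[0,0,0]],[[0,0,0.54],[0,0,0]]]'
```

```text
clock: 39.8
position: [0.5475, 0.2281, 0.0569]
ee_rot: [0.106, 0.994, -0.0, -0.0]
ft_force: [-8.1, -4.4, 11.6]
grip_width: 0.101
grasp_force: 80.9
```

It is seated at z 0.057. I'll release, rise and go round to the knob with the fingers shut.

```bash
python3 -m inch '[[[0,0,0],[0,0,0]],[[0,0,0],[0,0,0]],[[0,0,0],[0,0,0]],[[0,0,-0.1],[0,0,0]],[[0,0,-0.25],[0,0,0]],[[0,0,-0.4],[0,0,0]],[[0,0,-0.55],[0,0,0]],[[0,0,-0.7],[0,0,0]],[[0,0,-0.85],[0,0,0]],[[0,0,-1],[0,0,0]]]' 0.3
python3 - <<'E'
from h import *
im,p,o=cam('wrist'); save(im,'w9.png'); M=R.from_quat(o['ee_rot']).as_matrix()
tp=lambda x,y,z:np.round(proj(p,np.array([x,y,z]),o),1)
S=np.array([.549,.2277]);y=np.radians(-12);X=np.array([np.cos(y),np.sin(y)]);Y=np.array([-X[1],X[0]])
for n,(a,b,z) in dict(lid1=(-.05,-.035,.068),lid2=(-.05,.035,.068),h1=(-.035,0,.099),h2=(.035,0,.099)).items(): print(n,tp(*(S+a*X+b*Y),z))
plan([*(S-.068*X-.152*Y),.022],y,o)
g=cv2.cvtColor(im,cv2.COLOR_RGB2GRAY).astype(int)
t=g[70:300:5,220:420:3]
for i,r in enumerate(t): print('%3d'%(70+5*i),''.join(' .:-=+*#%@'[min(9,v//26)] for v in r))
E
```

```text
clock: 40.8
position: [0.5475, 0.2285, 0.1374]
ee_rot: [0.106, 0.994, 0.0, 0.0]
ft_force: [0.3, 0.1, 0.5]
grip_width: 0.302
grasp_force: 0.0
lid1 [270.  133.5]
lid2 [367.6 133.3]
h1 [318.7 163.2]
h2 [319. 260.]
shift [ 0.826 -1.908  1.442] turn [ 0.     0.    -0.003] pos [0.5475 0.2285 0.1374] t 40.8 F [0.3 0.1 0.5] g 0.302 0.0
 70 @@@#********************************************%@@@@*             
 75 @@@@*********************************************#@@@+             
 80 @@@@@#********************************************#@@=             
 85 @@@@@@%*+=++*******+==++****+==*****++=++***********@=             
 90 @@@@@@@%---:::-****+==----=*+===--=*+====:-==+*******.             
 95 @@@@@@@@-::.  .+=++===:::.-*+==+==+*+===-.:::=*******.             
100 +#*+#*+=-::.:.:-------:::.-*+=====+*+===-.:::=******+              
105 #%%%%%+-:...=========-:::-=++===-=+*+===-.:::+******+              
110 ******++:....::-------::::-*+=====+*+===-.:::+******+              
115 %%%%%%%%+...  .==++++=:::.:*+===-=+***++-.:::+******=              
120         .:..  ++====++::::-=====---======.:::+
[... 1826 characters left out ...]
........        =%%*+**++*****+:----------------=+.             .=@
255 ........          .:::: :+****+-----=+=----..:::.                -%
260 .......           .:::. :******+====*##****. ::::                 :
265 ......            .:::.                      .:::.                 
270 ......            ::::                        ::::                 
275 .:...            .:::.                        ::::.                
280 :::.             ::::.                        .::::                
285 ::.             .::::                         .::::                
290 :..             :::::                          ::::.               
295 :.              ::--:                          :--::
```

The case sits level where predicted (lid edge at v≈133). Next is the approach to the knob.

```bash
python3 -m inch '[[[0.1,-0.1,0],[0,0,0]],[[0.2,-0.2,0],[0,0,0]],[[0.3,-0.3,0],[0,0,0]],[[0.4,-0.4,0],[0,0,0]],[[0.5,-0.5,0],[0,0,0]],[[0.6,-0.6,0],[0,0,0]],[[0.7,-0.7,0],[0,0,0]],[[0.8,-0.8,0],[0,0,0]],[[0.826,-0.9,0],[0,0,0]],[[0.826,-1,0],[0,0,0]]]' 0 | head -2
python3 -m inch '[[[0,-0.2,0],[0,0,0]],[[0,-0.4,0],[0,0,0]],[[0,-0.6,0],[0,0,0]],[[0,-0.8,0.05],[0,0,0]],[[0,-0.91,0.15],[0,0,0]],[[0,-0.91,0.3],[0,0,0]],[[0,-0.91,0.45],[0,0,0]],[[0,-0.91,0.6],[0,0,0]],[[0,-0.91,0.75],[0,0,0]],[[0,-0.91,0.75],[0,0,0]]]'
python3 - <<'E'
from h import *
im,p,o=cam('wrist'); save(im,'w10.png')
S=np.array([.549,.2277]);y=np.radians(-12);X=np.array([np.cos(y),np.sin(y)]);Y=np.array([-X[1],X[0]])
plan([*(S-.068*X-.152*Y),.022],y,o); print('tcp px',np.round(proj(p,o['position'],o)))
for z in(.037,.075): print('knob',z,np.round(proj(p,[*(S-.068*X-.111*Y),z],o)))
g=cv2.cvtColor(im,cv2.COLOR_RGB2GRAY).astype(int)
t=g[120:330:5,260:500:3]
for i,r in enumerate(t): print('%3d'%(120+5*i),''.join(' .:-=+*#%@'[min(9,v//26)] for v in r))
E
```

```text
clock: 41.85
position: [0.4657, 0.1636, 0.1363]
clock: 42.85
position: [0.4495, 0.0929, 0.0741]
ee_rot: [0.105, 0.994, -0.001, -0.001]
ft_force: [0.1, -1.3, 1.3]
grip_width: -0.001
grasp_force: 0.0
shift [-0.018  0.008  0.651] turn [-0.002 -0.003 -0.002] pos [0.4495 0.0929 0.0741] t 42.85 F [ 0.1 -1.3  1.3] g -0.001 0.0
tcp px [319. 235.]
knob 0.037 [381. 214.]
knob 0.075 [392. 238.]
120                                                                                 
125                                                                                 
130                                                                                 
135                                                                                 
140                                                                                 
145                                                                                 
150                                                                                 
155                             .-------------------------------===-------------:::-
160                             :
[... 2156 characters left out ...]
 :#*=-.:=%#=........
290               .::::   ::::.                                 .-%+=:::+%#:....... 
295               .:---.  :--:.                                 .+#+=:.:#%*........ 
300                  .-. .-.                                    .*%=-:::%%+.......  
305                                                             :#+=-::=%#-........ 
310                                                             -%#=:::*%*:....... .
315                                                            .=%==:::%%+........  
320                                                            .*%=-::-%%=........ .
325                                                             =#%#-:=%#:.......  .
```

```bash
python3 -m inch '[[[0,0,0.1],[0,0,0]],[[0,0,0.2],[0,0,0]],[[0,0,0.3],[0,0,0]],[[0,0,0.4],[0,0,0]],[[0,0,0.5],[0,0,0]],[[0,0,0.58],[0,0,0]],[[-0.01,0,0.65],[0,0,0]],[[-0.02,0,0.69],[0,0,0]],[[-0.02,0,0.69],[0,0,0]],[[-0.02,0,0.69],[0,0,0]]]'
python3 -m inch '[[[0,0.07,0],[0,0,0]],[[0,0.14,0],[0,0,0]],[[0,0.21,0],[0,0,0]],[[0,0.28,0],[0,0,0]],[[0,0.35,0],[0,0,0]],[[0,0.42,0],[0,0,0]],[[0,0.49,0],[0,0,0]],[[0,0.56,0],[0,0,0]],[[0,0.63,0],[0,0,0]],[[0,0.7,0],[0,0,0]]]'
python3 - <<'E'
from h import *
im,p,o=cam('wrist'); save(im,'w11.png')
S=np.array([.549,.2277]);y=np.radians(-12);X=np.array([np.cos(y),np.sin(y)]);Y=np.array([-X[1],X[0]])
print(incr(o['position'],S,y),o['ft_force'],'tcp px',np.round(proj(p,o['position'],o)))
for k in(-.111,-.069): print('knob',k,np.round(proj(p,[*(S-.068*X+k*Y),.075],o)))
g=cv2.cvtColor(im,cv2.COLOR_RGB2GRAY).astype(int)
t=g[150:310:5,260:500:3]
for i,r in enumerate(t): print('%3d'%(150+5*i),''.join(' .:-=+*#%@'[min(9,v//26)] for v in r))
E
```

```text
clock: 43.9
position: [0.4525, 0.0926, 0.0211]
ee_rot: [0.106, 0.994, 0.0, 0.0]
ft_force: [0.1, -0.1, -0.8]
grip_width: -0.001
grasp_force: 0.0
clock: 44.9
position: [0.4643, 0.1478, 0.021]
ee_rot: [0.106, 0.994, 0.0, 0.0]
ft_force: [1.1, -2.1, 1.2]
grip_width: -0.002
grasp_force: 0.9
[-0.0662 -0.0958] [ 1.07819952 -2.0608301   1.23421946] tcp px [319. 235.]
knob -0.111 [282. 285.]
knob -0.069 [383. 285.]
150                                                                                 
155                                                                                 
160                                                                                 
165 .......................................................   ...  .......  ...  .. 
170 ===============+**********************************+*++++++++++++#%@@@@@@@@%%@@@@
175 ================+********************************#***++*********+#@@@@@@@@@@@@@@
180 =================+******************************##***++*********+*%@@@@@@@@@@@@@
185 ==================++=+********+++==++***********#****+*********+++*%@@@@@@@@@@@@
190 #======
[... 1328 characters left out ...]
.....    .:::::::::.
270                ::::.  ::::                  :-- .::::.............   .:::.::::..
275                ::::.  ::::                  :==:.::::................::::::::::.
280                ::::   ::::.                 :===-:::::...............::..:::::::
285               .::::   ::::.                .-====::::::....................:::::
290               .::::   ::::.                .-===-:::--......................::::
295               .:---   ---:.                .-===--===-........                  
300                  .-. .-.                   .-===-=+==-.......  .................
305                                            .:::::====:..... .  .................
```

```bash
python3 -m inch '[[[0,0.01,0],[0,0,0]],[[0,0.02,0],[0,0,0]],[[0,0.03,0],[0,0,0]],[[0,0.04,0],[0,0,0]],[[0,0.05,0],[0,0,0]],[[0,0.06,0],[0,0,0]],[[0,0.065,0],[0,0,0]],[[0,0.07,0],[0,0,0]],[[0,0.07,0],[0,0,0]],[[0,0.07,0],[0,0,0]]]'
```

```text
clock: 45.95
position: [0.4652, 0.1528, 0.0209]
ee_rot: [0.106, 0.994, 0.0, -0.0]
ft_force: [-1.7, -1.3, -0.2]
grip_width: -0.001
grasp_force: 0.7
```

```bash
python3 -m inch '[[[0,0.01,0],[0,0,0]],[[0,0.02,0],[0,0,0]],[[0,0.03,0],[0,0,0]],[[0,0.035,0],[0,0,0]],[[0,0.04,0],[0,0,0]],[[0,0.045,0],[0,0,0]],[[0,0.05,0],[0,0,0]],[[0,0.055,0],[0,0,0]],[[0,0.055,0],[0,0,0]],[[0,0.055,0],[0,0,0]]]'; python3 -m inch '[[[0,0.005,0],[0,0,0]],[[0,0.01,0],[0,0,0]],[[0,0.015,0],[0,0,0]],[[0,0.02,0],[0,0,0]],[[0,0.02,0],[0,0,0]],[[0,0.02,0],[0,0,0]],[[0,0.02,0],[0,0,0]],[[0,0.02,0],[0,0,0]],[[0,0.02,0],[0,0,0]],[[0,0.02,0],[0,0,0]]]'
```

```text
clock: 46.95
position: [0.4652, 0.1533, 0.0206]
ee_rot: [0.107, 0.994, -0.002, -0.001]
ft_force: [-6.6, -15.8, 8.1]
grip_width: 0.005
grasp_force: 8.5
clock: 47.95
position: [0.4652, 0.1534, 0.0206]
ee_rot: [0.107, 0.994, -0.003, -0.002]
ft_force: [-8.6, -20.4, 11.9]
grip_width: -0.002
grasp_force: 11.4
```

The bolt has reached a hard stop: 20 N with no further travel, and the TCP position fits fully home. I'll back off, rise and verify.

```bash
python3 -m inch '[[[0,-0.1,0],[0,0,0]],[[0,-0.25,0],[0,0,0]],[[0,-0.35,0],[0,0,0]],[[0,-0.35,-0.15],[0,0,0]],[[0,-0.35,-0.3],[0,0,0]],[[0,-0.35,-0.45],[0,0,0]],[[0,-0.35,-0.6],[0,0,0]],[[0,-0.35,-0.75],[0,0,0]],[[0,-0.35,-0.9],[0,0,0]],[[0,-0.35,-1],[0,0,0]]]'
python3 -m inch '[[[0.1,-0.1,-0.1],[0,0,0]],[[0.2,-0.2,-0.2],[0,0,0]],[[0.3,-0.3,-0.3],[0,0,0]],[[0.3,-0.4,-0.4],[0,0,0]],[[0.3,-0.5,-0.5],[0,0,0]],[[0.3,-0.6,-0.6],[0,0,0]],[[0.3,-0.6,-0.7],[0,0,0]],[[0.3,-0.6,-0.8],[0,0,0]],[[0.3,-0.6,-0.8],[0,0,0]],[[0.3,-0.6,-0.8],[0,0,0]]]'
python3 - <<'E'
from h import *
im,p,o=cam('wrist'); save(im,'w12.png'); t2,pt,_=cam('top'); save(t2,'t12.png')
S=np.array([.549,.2277]);y=np.radians(-12);X=np.array([np.cos(y),np.sin(y)]);Y=np.array([-X[1],X[0]])
L=lambda a,b,z:[*(S+a*X+b*Y),z]
for k in(-.111,-.069): print('knob top',k,np.round(proj(p,L(-.068,k,.075),o)))
print('lid corners',[np.round(proj(p,L(a,b,.068),o)) for a,b in((-.05,-.035),(-.05,.035))],'br+22',np.round(proj(p,L(-.068,.022,.053),o)),'tip home',np.round(proj(p,L(-.068,.025,.043),o)),'ring',np.round(proj(p,L(-.068,0,.043),o)))
g=cv2.cvtColor(im,cv2.COLOR_RGB2GRAY).astype(int)
x0,y0=[int(v) for v in proj(p,L(-.068,-.13,.05),o)]; x1=int(proj(p,L(-.068,.05,.05),o)[0]); print(x0,y0,x1)
t=g[max(0,y0-45):y0+45:3,max(0,x0-10):min(640,x1+10):2]
for i,r in enumerate(t): print('%3d'%(y0-45+3*i),''.join(' .:-=+*#%@'[min(9,v//26)] for v in r))
# top-view change check
t0=cv2.imread('pics/top0.png').astype(int); d=np.abs(cv2.cvtColor(t2,cv2.COLOR_RGB2BGR).astype(int)-t0).max(2)>40
n,_,st,_=cv2.connectedComponentsWithStats(d.astype(np.uint8)); print([s.tolist() for s in st[1:] if s[4]>15])
E
```

```text
clock: 48.95
position: [0.461, 0.1316, 0.1024]
ee_rot: [0.106, 0.994, 0.0, 0.0]
ft_force: [-0.4, -0.6, -0.2]
grip_width: 0.002
grasp_force: 0.0
clock: 49.95
position: [0.4272, 0.0898, 0.165]
ee_rot: [0.105, 0.994, 0.0, 0.0]
ft_force: [-1.0, -0.4, -0.3]
grip_width: 0.002
grasp_force: 0.0
knob top -0.111 [378. 215.]
knob top -0.069 [428. 215.]
lid corners [array([463., 232.]), array([543., 232.])] br+22 [522. 207.] tip home [519. 203.] ring [492. 203.]
353 205 551
160  :+*+********++*********+*++++++++++++++*#%%%%%%%%%%%%%%%%%%%%%%%%%%%%%%%%%%%%%%%%%%%%%%%%%%%#+.             
163  :+***************************************%@@@@@@@@@@@@@@@@@@@@@@@@@@@@@@@@@@@@@@@@@@@@@@@@@@@+.             
166  :+***************************************#%@@@@@@@@@@@@@@@@@@@@@@@@@@@@@@@@@@@@@@@@@@@@@@@@@@=              
169  :+****************************************%@@@@@@@@@@@@@@@@@@@@@@@@@@@@@@@@@@@@@@@@@@@@@@@@@%:              
172  -+****************************************##@@@@@@@@@@@@@@@@@@@@@@@@@@@@@@@@@@@@@@@@@@@@@@@@*.              
175  -******************************************#@@@@@@@@@@@@@@
[... 2257 characters left out ...]
   :*%+=--#%#+:.....  ..=*******++*********+**+*****+++++******+---------
238                                        :#%+=:-%%*=....... .:++***+**+*******+****+**++++****++*+++++-::::----
241                                        -#*==:=%%*-....... .:+******+***+**++******++++*++++***+++++=-::--=++*
244                                       .-%#=-:+%#*-...... ..-+******+**+**++++++++**+++++++*+**++*++-:::-=%@@@
247                                       .+%#=-:*%#*:...... ..=+***+++****++++=-----==+*++*+*+*+***+++-:::-+%@@@
[[215, 178, 111, 222, 13318], [224, 187, 4, 14, 16], [375, 191, 36, 48, 1112], [291, 243, 11, 12, 72], [2, 302, 33, 50, 805], [0, 389, 20, 11, 118], [28, 392, 13, 8, 55]]
```

The rod now runs through the ring into the +22 bracket. The knob is at its home position (u≈423, predicted 428; drawn back it would be 378). In the top view the two light cases show no change.

```bash
python3 -c "
from workcell import manip
print(manip.hand_in())"
```

```text
the job is handed in; nothing more can be done
None
```

I weighed all three cases left to right, seated the full one (the middle, about 0.7 kg) in the cradle, pushed the bolt home through its ring, and handed the job in at about 50 s; the first close on the left case missed above its handle.

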